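# Set an inspection mirror to show a bore to the camera

### The job

Take the flat hand mirror by its handle out of the wooden rack and slide its tongue straight down, fully home, into the slot of the spring-loaded swivel holder, with the silvered face on the side of the inspection camera; leave the plain scraper standing in the rack. Then, with the tongue still home, turn the mirror against the spring until the camera sees the bore of the steel block in the middle of the mirror. Finish while still gripping the mirror and holding it steady at that angle, because the spring turns it away when it is let go.

Things in the scene. Friction and masses are not known exactly. Their poses are not given: they have to be found in the camera images.
- mirror_grip (a point): centre of the black handle of the loose flat mirror (140 g). x along its width, y along its thickness, z up; the silvered face looks to -y. Handle 26 (x) x 12 (y) x 45 (z) mm; grasp it across the 12 mm. Its tongue's lower edge is 122.5 mm under this point. Starts upright in either rack slot, tongue 30 mm deep.
- mirror: the same mirror; origin at the centre of the tongue's lower edge. From below: flat steel tongue 56 (x) x 4 (y) x 34 mm; steel frame 72 x 8 x 62 mm with a silvered pane 64 x 54 mm on the -y side only (pane centre 65 mm up; the back is plain dark steel); handle, top at 145 mm.
- scraper_grip (a point): centre of the handle of the scraper: same handle, height and tongue as the mirror, but a plain bare steel blade 34 mm wide in place of frame and pane. Stands in the other rack slot and stays there.
- rack: fixed low wooden rack 176 (x) x 46 x 42 mm; origin at the centre of its underside; two slots in a row along its x, centred 47.5 mm either side of the origin, open at the top (z 42 mm), floor at z 12 mm.
- slot (a point): centre of the mouth of the swivel holder's slot, on its upright turning axis, 64 mm above the bench; turns with the swivel. Slot along x: 58 mm long, 5.4 mm wide (lips flared to about 13), 30 mm deep. A mirror fully home has its handle centre 92.5 mm above this point and, put in with the face on the camera's side, faces this frame's -y.
- swivel (a joint): angle of the swivel holder (rad), counter-clockwise from above positive; rests at 0 against a stop, turns to 1.3. Return spring 0.08 N m/rad, 0.024 N m at 0; let go, it turns back to 0. The tongue has about 0.03 rad of play in the slot.
- rig: fixed swivel stand and inspection camera; origin on the bench under the swivel axis. Lens front at (-147, -85, 99) mm in this frame, aimed level at the axis; black housing 56 x 44 x 44 mm behind it on a post. It sees the bore mid-mirror when the mirror's face, from above, points along the bisector of the directions from axis to lens and to bore.
- bore (a point): centre of the bore mouth (dark round hole 23 mm, bright rim 30 mm) in a broad upright face of the fixed steel block 40 x 60 x 124 mm, 99 mm above the bench, 90 to 175 mm from the swivel axis; -x points out of that face.
- line_of_sight (a point): no visible thing: point 150 mm from the swivel axis on the line along which the camera looks after reflection in a mirror standing in the slot, 99 mm above the bench. x along that line, away from the swivel; y to its left. Turns 2 rad per rad of the swivel. The bore is seen mid-mirror when it lies on this line.
Mind the look-alikes: they are no part of the job. Leave any orange or turquoise look-alike of the mirror alone.

How it is judged:
By the outcome, as a careful person would: the job done as asked, in the order asked, and still so for the second after the job is handed in, while the arm keeps its last pose, push and grip.
It also fails if it takes over 50 s, if anything falls off the work surface, if the arm or the gripper's body presses on something with over 40 N, if the wrist force passes 120 N, or if a joint passes its speed limit or range.

### The arm

A 7-joint arm with a two-finger parallel gripper is mounted at the origin on the work surface; the furniture and walls round the work are solid. World frame = base frame: x ahead of the robot, y to its left, z up, the work surface at z = 0. Lengths are in m, angles in rad, forces in N, time in s.
With the tool pointing down it reaches from about 0.425 to 0.925 m from the base axis. Payload 6.8 kg.
Tool frame: the origin (TCP) lies between the finger pads; the fingertips stand 17 mm ahead of it and the grasp point (between the pads) lies 2 mm behind it; z points along the fingers, x is the direction in which the jaws open and shut, and the axes are right-handed (so a half turn about z gives the same grasp; the last joint's range is limited). The gripper opens to 85 mm and grips with 20 to 120 N. Pads are 22 mm wide; open, the fingers measure 114 mm over their backs; the gripper's body (76 mm by 85 mm) begins 54 mm behind the grasp point. The pads swing forward as they close: fully open they stand 13 mm farther back than shut.
Start: joints at [-1.385, 0.477, 0.022, 1.555, -0.011, 1.109, -0.083], TCP at [0.195, 0.646, 0.248] pointing down, gripper open.
Joint ranges: [-2.96, 2.96], [-0.34, 2.1], [-1.41, 1.46], [0.24, 2.44], [-1.37, 4.51], [0.17, 1.92], [-2.96, 2.96]. Speed limits (rad/s): [2.39, 2.39, 3.14, 3.14, 3.14, 3.14, 3.14].

### API

Orientations are given as a unit quaternion [w, x, y, z].
In Python, from station import readout, read_camera, get_calibration, bot, models gives the robot as it stands.
- The arm moves only by the tool carry_out, never from a script. Its argument "deltas" is a list of rows, each a list of 2 entries, a list of its own where there are three numbers: the shift along the tool's x, y, z in cm, then the turn about the tool's z in degrees. A call has 1 to 10 rows; each row is the pose to reach, as a shift and turn from the pose measured when the call began, along the tool's axes at that moment; what a row does not reach only later rows make up. A row lasts 1/8 s, in which the tool goes at most 62.5 mm and 10.7 degrees, less where a joint would pass 70% of its speed; a pose out of reach is approached as far as the arm can. A call with a gripper value outside its range is refused whole. "hand" is the opening, from 0 (shut) to 1 (fully open), set as the call begins (left out, the last holds). The fingers move at their own pace and stop on an object; "newtons" is the grip in N (left out, the last holds). Time passes only in rows, so rows that repeat a pose let the fingers close. It gives the time, the measured TCP pose, the force and the opening at its end, in the units of the state.
- readout.get_obs(): the state, without advancing time (a new reading comes with each control period).
- read_camera(name): name is "side" or "top" or "wrist"; returns the picture (420x560x3 uint8, red, green, blue); there is no depth.
- get_calibration(name): a dict with "fov_y" (degrees; the focal length in pixels is half the picture's height over the tangent of half this angle, whatever the lens; pixels are square), "cx", "cy" (the principal point, pixels), "world_from_camera" (4x4, takes a point from camera to world coordinates). Camera axes: x right, y down, z forward; pixel columns grow to the right and rows downward; lengths in m; the calibration is good to about 2 mm. A picture is of the moment at which its call begins: read the wrist's pose just before it. get_calibration takes no time and is no camera call; for the wrist camera it gives the pose at the moment of the call.
- bot.hand_in(): hands the job in, once; it reports no verdict.
Trained networks look in the newest picture that a camera, given by its name, has taken for a name from the list of things; names that differ only in an ending like _2 or _b are one class to them, and where a whole thing is asked for, a point or a joint stands for the part that bears it (a point fixed in the world has none). Each returns a list of dicts, best first, with "score" (0 to 1); they miss things now and then, are a little off and sometimes report something else, mostly with a low value. They report only what shows in the picture. A call takes as long as a camera call. They do not tell look-alikes from the thing itself.
- models.spot_in(query, camera): "centre" ([row, column] in pixels, amid what is visible of it).
The state is a dict: "t": time; "q": joint angles; "joint_vel": joint speeds; "joint_torque": joint torques, N m; "eef_pos": TCP position; "tool_rot": TCP orientation; "contact_force": force on the tool from outside, world axes, zero at the start; "torque": the same for the moment, N m; "gripper_width": opening from 0.0 (shut) to 1.0 (fully open).
Only numpy, scipy, OpenCV 4.12 (cv2) and the standard library are available. Lean on these libraries where they do the work, as an engineer would, in place of code of your own. Each camera call takes 0.05 s, during which the arm holds its last target. There are 200 camera calls.

## Working session

There is one attempt and no reset: what is moved stays moved. The work goes in short steps, Python scripts to look and compute and a tool call to move; the robot and the scene stay as the last step left them, time stands still between calls to the robot, and variables do not carry over. Pictures are saved under pics/ and viewed, about 8 in all and at most 12, crops included, and the job is handed in when it is done.

Besides the shell and the picture viewer there is one more tool, called after "Request:" as name([rows], argument=value, ...), one row to a line, values as JSON. carry_out: Moves the arm, as the interface text tells. Its arguments: {"type":"object","properties":{"deltas":{"type":"array"},"hand":{"type":"number"},"newtons":{"type":"number"}},"required":["deltas"]}

```bash
mkdir -p pics
cat > h.py <<'E'
import numpy as np, cv2
from station import readout, read_camera, get_calibration, bot, models
def K(n):
    c=get_calibration(n); f=210/np.tan(np.radians(c["fov_y"])/2); return c,f
def ray(n,rc):
    c,f=K(n); T=np.array(c["world_from_camera"]); d=np.array([(rc[1]-c["cx"])/f,(rc[0]-c["cy"])/f,1]); return T[:3,3],T[:3,:3]@d
def atz(n,rc,z):
    o,d=ray(n,rc); return o+d*(z-o[2])/d[2]
def px(n,p):
    c,f=K(n); q=np.linalg.inv(np.array(c["world_from_camera"]))@np.append(p,1); return np.array([c["cy"]+f*q[1]/q[2],c["cx"]+f*q[0]/q[2]])
def tri(a,ra,b,rb):
    o1,d1=ray(a,ra);o2,d2=ray(b,rb); s=np.linalg.lstsq(np.c_[d1,-d2],o2-o1,rcond=None)[0]
    p,q=o1+s[0]*d1,o2+s[1]*d2; return (p+q)/2,np.linalg.norm(p-q)
def snap(n,name):
    im=read_camera(n); cv2.imwrite(f"pics/{name}.png",cv2.cvtColor(im,cv2.COLOR_RGB2BGR)); return im
E
python3 - <<'E'
from h import *
np.set_printoptions(precision=3,suppress=True)
o=readout.get_obs(); print(o["t"],o["eef_pos"],o["tool_rot"])
ims=[]
for n in ("top","side"):
    c,f=K(n); print(n,f,np.array(c["world_from_camera"]))
    snap(n,n+"0")
    for k in ("mirror_grip","scraper_grip","slot","bore","rig","rack"):
        print(n,k,[(np.round(r["centre"]),round(r["score"],2)) for r in models.spot_in(k,n)[:4]])
E
```

```text
0.0 [0.195 0.646 0.247] [ 0.001  0.803  0.596 -0.001]
top 448.4149394870858 [[-0.029 -0.991  0.127  0.387]
 [-0.999  0.033  0.031 -0.125]
 [-0.035 -0.126 -0.991  0.934]
 [ 0.     0.     0.     1.   ]]
top mirror_grip [(array([165., 308.]), 0.96), (array([193., 363.]), 0.86), (array([302., 336.]), 0.63), (array([244., 374.]), 0.26)]
top scraper_grip [(array([240., 373.]), 0.77)]
top slot [(array([227., 214.]), 0.64)]
top bore [(array([174., 238.]), 0.77)]
top rig [(array([255., 240.]), 0.72)]
top rack [(array([225., 356.]), 0.63)]
side 413.2623400843149 [[-0.953 -0.133  0.272  0.252]
 [-0.301  0.494 -0.816  0.604]
 [-0.026 -0.859 -0.511  0.543]
 [ 0.     0.     0.     1.   ]]
side mirror_grip [(array([202., 252.]), 0.9), (array([179., 291.]), 0.71), (array([198., 372.]), 0.7)]
side scraper_grip [(array([175., 331.]), 0.87)]
side slot []
side bore [(array([241., 231.]), 0.67)]
side rig [(array([260., 352.]), 0.87)]
side rack [(array([208., 314.]), 0.64)]
```

```bash
sleep 1; ls pics
```

```text
side0.png
top0.png
```

View pics/top0.png

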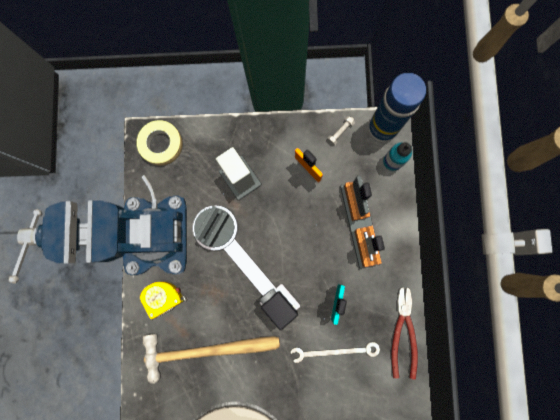

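View pics/side0.png

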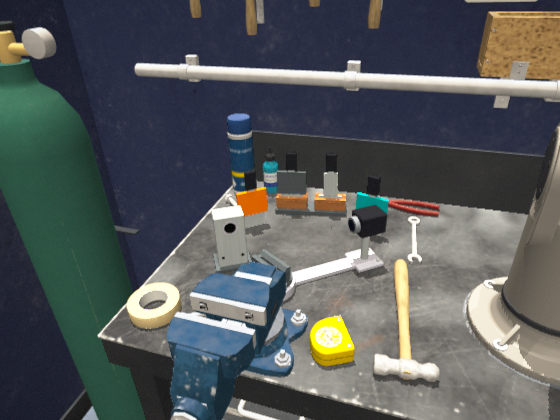

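Top: the candidates for the mirror are orange (165,308), turquoise (302,336) and the dark wide-bladed tool in the rack (193,363). The scraper is in the rack at (244,374). The wide dark blade in the rack fits the mirror; the coloured ones are look-alikes. One composite crop will confirm this.

Run:
```python
from h import *
np.set_printoptions(precision=4,suppress=True)
t=cv2.imread("pics/top0.png"); s=cv2.imread("pics/side0.png")
r=lambda im,a,b,c,d:cv2.resize(im[a:b,c:d],(400,300),interpolation=cv2.INTER_CUBIC)
cv2.imwrite("pics/crop1.png",np.vstack([np.hstack([r(t,170,275,315,455),r(s,140,215,265,365)]),np.hstack([r(t,140,245,180,320),r(s,185,305,200,360)])]))
for nm,a,b in (("mirror_grip",(193,363),(179-12+5,291)),("scraper",(244,374),(175-12,331)),("bore",(174,238),(241,231))):
    print(nm,*tri("top",a,"side",b))
print("slot",atz("top",(228,215),.064)); print("lens box",atz("top",(309,279),.121))
print("mirror at z.1345",atz("top",(191,366),.157), "scr",atz("top",(244,378),.157))
```

```text
mirror_grip [ 0.517  -0.2633  0.1039] 0.0010267886391726732
scraper [ 0.4209 -0.2725  0.1345] 6.881745532012487e-05
bore [ 0.5741 -0.0241  0.0517] 0.002244131138370678
slot [0.4646 0.0212 0.064 ]
lens box [ 0.3115 -0.101   0.121 ]
mirror at z.1345 [ 0.5125 -0.2597  0.157 ] scr [ 0.4198 -0.2752  0.157 ]
```

View pics/crop1.png

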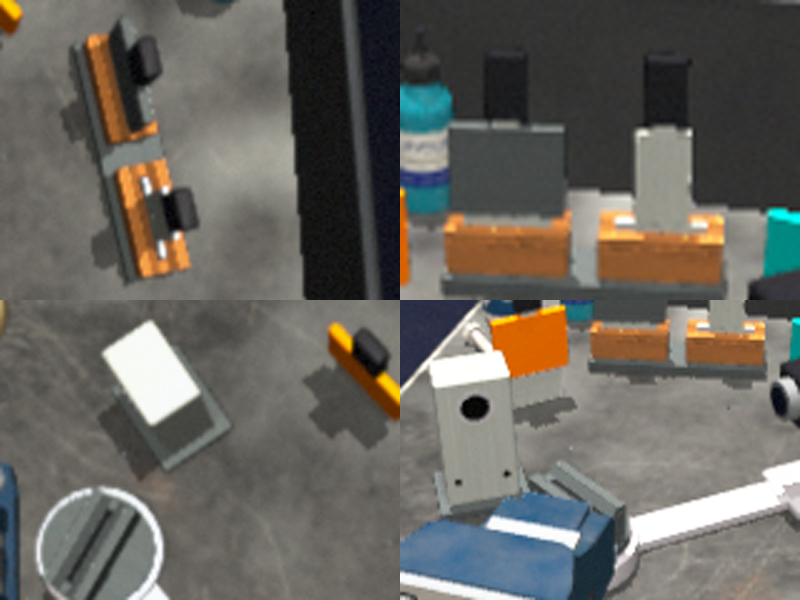

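Top crop: the wide dark blade in the rack is the mirror. Its plain uniform steel side faces the side camera, so the silvered face probably looks to world -y. The narrow bright blade at (244,374) is the scraper. The bore is in the block face towards the swivel and side camera, at side px (228,230). The slot runs diagonally. I'll move over the swivel first for a close look.

Request:
carry_out([
  [[0,0,-6],0],
  [[-5,4,-10],10],
  [[-52,43.5,-10],60],
  [[-52,43.5,-10],60],
  [[-52,43.5,-10],80],
  [[-52,43.5,-10],90],
  [[-52,43.5,-10],100],
  [[-52,43.5,-10],110],
  [[-52,43.5,-10],120],
  [[-52,43.5,-10],123],
], hand=0.7)

```text
t: 1.95
eef_pos: [0.4125, 0.1353, 0.3473]
tool_rot: [-0.001, 0.98, -0.2, 0.0]
contact_force: [1.5, -0.2, -0.5]
gripper_width: 0.703
```

Run:
```python
from h import *
np.set_printoptions(precision=4,suppress=True)
print(np.array(get_calibration("wrist")["world_from_camera"]),K("wrist")[1])
for p in ((.4646,.0212,.064),(.57,-.03,.124),(.3115,-.1,.12)): print(px("wrist",p))
snap("wrist","w1")
```

```text
[[ 0.9195 -0.3798 -0.1015  0.4373]
 [-0.3931 -0.8882 -0.238   0.1963]
 [ 0.0002  0.2587 -0.966   0.4729]
 [ 0.      0.      0.      1.    ]] 350.1231337907436
[244.7718 350.7083]
[268.9785 470.6443]
[394.3141 275.5805]
```

View pics/w1.png

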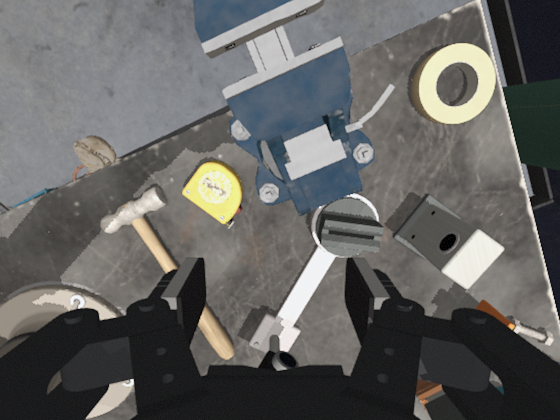

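Wrist: the swivel disc is centred at about (225,347) with the slot running along about (232,353). The bore is at (242,449) and the lens at (357,285). I'll measure these in an enlargement.

Run:
```python
from h import *
print(readout.get_obs()["joint_vel"])
snap("wrist","w2"); np.save("w2T.npy",np.array(get_calibration("wrist")["world_from_camera"]))
im=cv2.imread("pics/w2.png")
a=cv2.resize(im[180:280,300:400],(600,600),interpolation=cv2.INTER_CUBIC)
a=cv2.resize(im[170:290,300:510],None,fx=3.8,fy=3.8,interpolation=cv2.INTER_CUBIC)
cv2.imwrite("pics/crop2.png",a)
```

```text
[-3.32847907e-02  1.36602652e-03 -4.50260768e-02  2.06632987e-05
 -6.99572536e-03  3.86760264e-03  7.14753738e-02]
```

View pics/crop2.png

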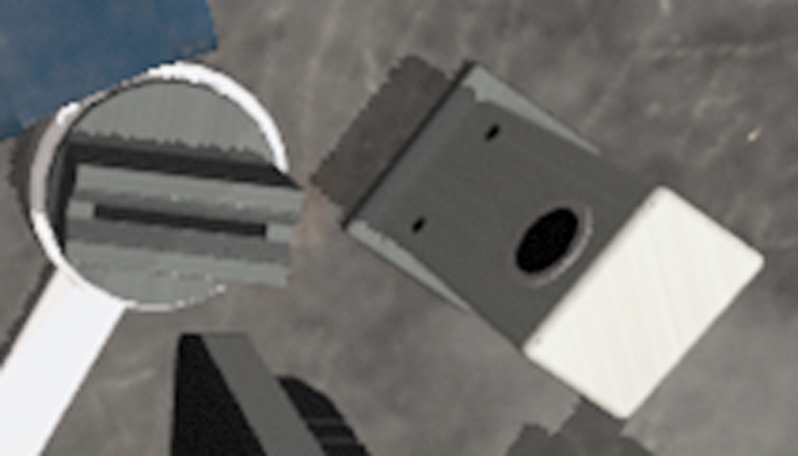

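```bash
cat >> h.py <<'E'
def rayT(T,rc,n="wrist"):
    c,f=K(n); return T[:3,3],T[:3,:3]@np.array([(rc[1]-c["cx"])/f,(rc[0]-c["cy"])/f,1])
def atzT(T,rc,z):
    o,d=rayT(T,rc); return o+d*(z-o[2])/d[2]
E
python3 - <<'E'
from h import *
np.set_printoptions(precision=4,suppress=True)
T=np.load("w2T.npy"); f=lambda x,y,z:atzT(T,(170+y/3.8,300+x/3.8),z)
l,r=f(95,211,.061),f(267,231,.061); print(l,r,np.linalg.norm(r-l),"mid",(l+r)/2,"ang",np.degrees(np.arctan2(*(r-l)[1::-1])))
for z in (.03,.034): 
  d=np.array([(160,62),(160,310),(33,190),(288,160)]); print("disc",f(160,186,z))
b=f(549,241,.099); print("bore",b)
c=[f(x,y,.124) for x,y in ((664,187),(764,262),(624,416),(526,348))]
for i in range(4):
  e=c[(i+1)%4]-c[i]; print("edge",np.linalg.norm(e),np.degrees(np.arctan2(e[1],e[0])))
print("block mid",sum(c)/4)
print("lens", f((285-300)*3.8,(355-170)*3.8,.099))
print("topview bore",atzT(T,(0,0),0)*0, atz("side",(228,230),.099))
for s in ((.064),): print(atz("top",(226,215),s))
E
```

```text
[0.4453 0.0508 0.061 ] [0.4941 0.022  0.061 ] 0.05660991470780166 mid [0.4697 0.0364 0.061 ] ang -30.554219418166745
disc [0.4698 0.0396 0.03  ]
disc [0.4695 0.0409 0.034 ]
bore [0.5644 0.0012 0.099 ]
edge 0.03777975772552625 -58.60405575382307
edge 0.05669929903129041 -148.3858995509226
edge 0.03710948741833984 121.97215495681938
edge 0.05707899186385104 32.28738442937599
block mid [ 0.575  -0.0148  0.124 ]
lens [ 0.3376 -0.0728  0.099 ]
topview bore [0. 0. 0.] [ 0.5638 -0.0036  0.099 ]
[0.4685 0.0211 0.064 ]
```

Run:
```python
from h import *
np.set_printoptions(precision=4,suppress=True)
g=lambda x,y,z:atz("top",(140+(y-300)/2.857,180+x/2.857),z)
print("block mid top",sum(g(x,y,.124) for x,y in ((104,352),(152,320),(202,392),(152,426)))/4)
print("disc",g(99,545,.03),"slot",g(92,545,.064), "ends",g(45,598,.064),g(135,505,.064))
for k,p in (("slotW",(.4697,.0364,.061)),("discW",(.4698,.04,.03))): r=px("top",p); print(k,"crop1 px",(r[1]-180)*2.857,300+(r[0]-140)*2.857)
print(readout.get_obs()["eef_pos"],readout.get_obs()["joint_vel"])
```

```text
block mid top [ 0.5744 -0.0244  0.124 ]
disc [0.4722 0.0275 0.03  ] slot [0.4691 0.0266 0.064 ] ends [0.4339 0.0592 0.064 ] [ 0.4958 -0.0034  0.064 ]
slotW crop1 px 78.60960112268955 545.0261224087224
discW crop1 px 81.62215487135059 548.9150791486715
[0.4141 0.1308 0.3476] [-0.0517  0.0207 -0.1132 -0.0041 -0.0501 -0.006   0.0297]
```

Request:
carry_out([
  [[24.7,32.2,2],10],
  [[24.7,32.2,2],20],
  [[24.7,32.2,2],30],
  [[24.7,32.2,2],40],
  [[24.7,32.2,2],50],
  [[24.7,32.2,2],58],
  [[24.7,32.2,2],58],
  [[24.7,32.2,2],58],
  [[24.7,32.2,2],58],
  [[24.7,32.2,2],58],
])

```text
t: 3.3
eef_pos: [0.5119, -0.2614, 0.3276]
tool_rot: [-0.001, 0.758, -0.652, 0.0]
contact_force: [-0.5, 0.4, -0.6]
gripper_width: 0.702
```

Run:
```python
from h import *
np.set_printoptions(precision=4,suppress=True)
o=readout.get_obs(); print(o["eef_pos"],o["tool_rot"],o["joint_vel"],o["q"])
T=np.array(get_calibration("wrist")["world_from_camera"]);np.save("w3T.npy",T)
snap("wrist","w3");print(T-np.array(get_calibration("wrist")["world_from_camera"]))
for k in ("mirror_grip","scraper_grip"): print([(np.round(r["centre"]),round(r["score"],2)) for r in models.spot_in(k,"wrist")[:3]])
for p in ((.517,-.263,.157),(.42,-.275,.157)): print(px("wrist",p))
```

```text
[ 0.5119 -0.2614  0.3276] [-0.0012  0.7579 -0.6524  0.0001] [-0.0023 -0.0023  0.0035 -0.0016 -0.0016 -0.0004  0.0034] [-0.3563  0.3363  0.9356  1.747  -0.2911  1.2041 -0.7631]
[[ 0.0001  0.0001 -0.0002  0.    ]
 [ 0.     -0.0001  0.0001  0.0001]
 [-0.0001  0.0001  0.     -0.0001]
 [ 0.      0.      0.      0.    ]]
[(array([180., 274.]), 0.82), (array([338., 209.]), 0.69)]
[(array([279., 278.]), 0.55)]
[191.0434 278.2132]
[293.8713 275.3494]
```

View pics/w3.png

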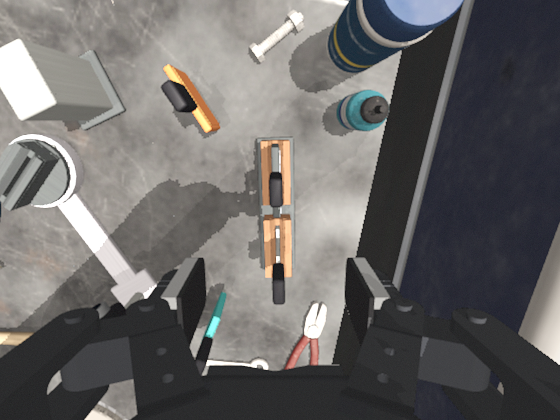

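Run:
```python
from h import *
np.set_printoptions(precision=4,suppress=True)
im=cv2.imread("pics/w3.png"); T=np.load("w3T.npy")
for (r0,r1,c0,c1) in ((150,225,255,300),(255,315,255,300)):
    m=(im[r0:r1,c0:c1].max(2)<45).astype(np.uint8); n,L,s,c=cv2.connectedComponentsWithStats(m)
    i=1+np.argmax(s[1:,4]); x,y,w,h,A=s[i]; ys,xs=np.where(L==i); print(c0+x,r0+y,w,h,A)
    bot=atzT(T,(r0+y+h,c0+np.median(xs[ys>y+h-12])),.157); print("near-x top edge",bot,"center x+13:",bot+[.013,0,0])
cv2.imwrite("pics/crop3.png",cv2.resize(im[125:315,235:320],None,fx=3.1,fy=3.1,interpolation=cv2.INTER_CUBIC))
```

```text
270 172 12 8 67
near-x top edge [ 0.5262 -0.2581  0.157 ] center x+13: [ 0.5392 -0.2581  0.157 ]
273 264 11 17 170
near-x top edge [ 0.4335 -0.2748  0.157 ] center x+13: [ 0.4465 -0.2748  0.157 ]
```

View pics/crop3.png

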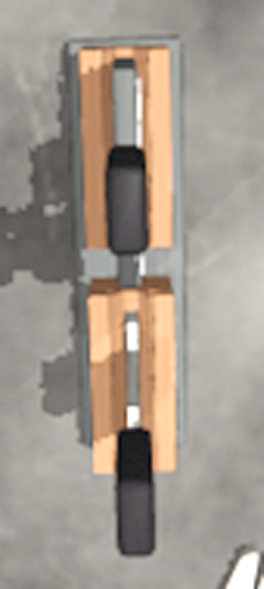

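Run:
```python
from h import *
np.set_printoptions(precision=4,suppress=True)
T=np.load("w3T.npy"); f=lambda x,y,z:atzT(T,(125+y/3.1,235+x/3.1),z)
m,s=f(127,208,.157),f(136,510,.157); print(m,s,np.linalg.norm(m-s),np.degrees(np.arctan2(*(m-s)[1::-1])))
p,q=f(103,45,.042),f(150,45,.042); r1,r2=f(91,470,.042),f(177,470,.042); 
u=f(127,47,.042);v=f(134,470,.042);print("rack ctr line",u,v,np.linalg.norm(u-v),np.degrees(np.arctan2(*(u-v)[1::-1])))
```

```text
[ 0.5159 -0.2605  0.157 ] [ 0.425  -0.2769  0.157 ] 0.09231372656914175 10.245102345040173
rack ctr line [ 0.553  -0.2552  0.042 ] [ 0.3844 -0.2835  0.042 ] 0.17093963451971314 9.53646030014817
```

The mirror's bright pane strip shows on its right (-y world) edge, so the face looks to -y and the back looks to +y. The mirror handle top is at (.516,-.2605), agreeing with the top view. I'll descend and grip.

Request:
carry_out([
  [[0,-0.4,6],-1],
  [[0,-0.4,12],-1],
  [[0,-0.4,16],-1],
  [[0,-0.4,19.2],-1],
  [[0,-0.4,19.2],-1],
  [[0,-0.4,19.2],-1],
])

```text
t: 4.2
eef_pos: [0.5169, -0.2614, 0.1372]
tool_rot: [-0.001, 0.763, -0.646, 0.001]
contact_force: [0.0, -0.0, 0.7]
gripper_width: 0.7
```

Request:
carry_out([
  [[0,0,0],0],
  [[0,0,0],0],
  [[0,0,0],0],
  [[0,0,0],0],
  [[0,0,0],0],
  [[0,0,0],0],
], hand=0, newtons=70)

```text
t: 4.95
eef_pos: [0.5175, -0.2616, 0.138]
tool_rot: [-0.002, 0.763, -0.646, 0.002]
contact_force: [-1.1, 1.2, 6.6]
gripper_width: 0.133
```

Gripped (0.133, about 11.5 mm). Next I lift and go to a spot beside the swivel to re-measure it while standing still.

Request:
carry_out([
  [[0,0,-4],0],
  [[0,0,-10],0],
  [[0,0,-15],0],
  [[-6,0.9,-15],10],
  [[-12,1.8,-15],20],
  [[-18,2.7,-15],30],
  [[-25,3.6,-15],39.5],
  [[-25,3.6,-15],39.5],
  [[-25,3.6,-15],39.5],
  [[-25,3.6,-15],39.5],
])

```text
t: 6.2
eef_pos: [0.4393, -0.02, 0.2877]
tool_rot: [0.003, -0.502, 0.865, -0.0]
contact_force: [-0.3, -0.2, -1.8]
gripper_width: 0.132
```

Request:
carry_out([
  [[0,0,0],0],
  [[0,0,0],0],
  [[0,0,0],0],
])

```text
t: 6.58
eef_pos: [0.4394, -0.0209, 0.2877]
tool_rot: [0.002, -0.501, 0.865, -0.0]
contact_force: [-0.1, 0.4, -2.0]
gripper_width: 0.124
```

Run:
```python
from h import *
np.set_printoptions(precision=4,suppress=True)
o=readout.get_obs(); print(o["eef_pos"],o["tool_rot"],o["joint_vel"],o["q"])
T=np.array(get_calibration("wrist")["world_from_camera"]);np.save("w4T.npy",T)
a=snap("wrist","w4");b=snap("top","t4");c=snap("side","s4")
w=cv2.imread("pics/w4.png")
t=cv2.imread("pics/t4.png")[140:245,180:320];s=cv2.imread("pics/s4.png")[140:290,190:390]
r=lambda i,d:cv2.resize(i,d,interpolation=cv2.INTER_CUBIC)
cv2.imwrite("pics/comp4.png",np.hstack([r(w[0:420,0:560],(480,360)),np.vstack([r(t,(320,240)),r(s,(320,240))])[:360]]) if 0 else np.vstack([np.hstack([r(t,(400,300)),r(s,(400,300))]),np.hstack([r(w[60:260,60:360],(400,267)),r(w,(400,267))])]))
```

```text
[ 0.4394 -0.0209  0.2877] [ 0.0024 -0.5009  0.8655 -0.0004] [-0.005  -0.0016 -0.0038 -0.0003 -0.0002 -0.0005 -0.0047] [-1.2084 -0.0204  1.1425  2.089   0.0197  1.0565 -2.1678]
```

View pics/comp4.png

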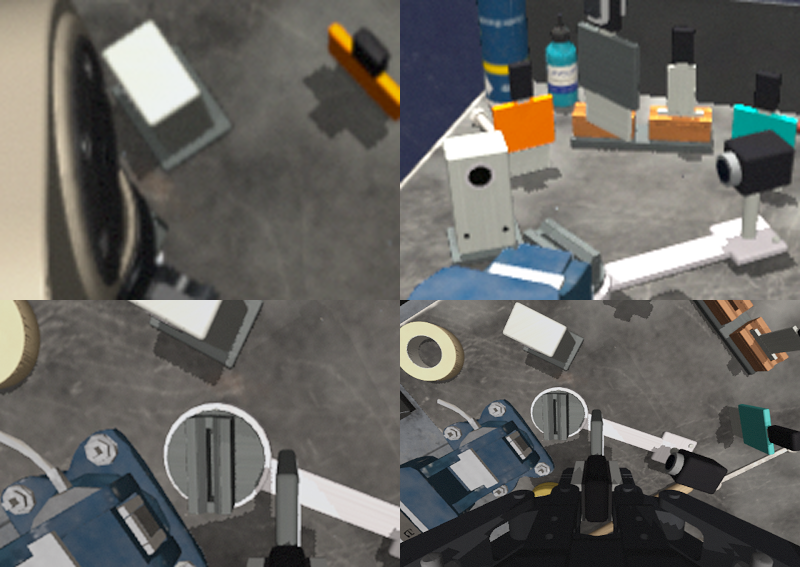

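Slot in the wrist picture: groove at about col 217, rows 156–210. The mirror is held with its plain back towards the side camera. I'll fit the groove numerically.

Run:
```python
from h import *
np.set_printoptions(precision=4,suppress=True,linewidth=200)
T=np.load("w4T.npy"); g=cv2.cvtColor(cv2.imread("pics/w4.png"),cv2.COLOR_BGR2GRAY)
for r in (152,155,158,165,172,180,188,196,204,208,212,216,220): print(r,g[r,198:240])
m=(g[150:222,205:228]<52).astype(np.uint8); n,L,s,c=cv2.connectedComponentsWithStats(m)
for i in range(1,n):
    if s[i,4]>15:
        ys,xs=np.where(L==i); k=np.polyfit(ys+150,xs+205,1); print(s[i],k,[round(v,1) for v in np.polyval(k,[156,210])])
```

```text
152 [ 97 104 118 118 117 121 121 120 104  94  94  87  89  90  88  94 114 125 125 125 122 101  75  77  78  91  92 105 109 109 109 109 112 110  77  19  26  42  96 115 114 112]
155 [111 110 116 118 117 120 121 123 107  93  93  89  88  87  89  93 103 107 107 113 114  98  78  79  80  88  91 104 112 110 109 112 112 110  77  22  30  41  97 116 111 112]
158 [104 105 117 118 119 120 120 122 104  91  92  89  88  88  90  96  71  27  28  54  73  80  78  78  78  88  90 103 112 108 109 110 113 111  76  25  27  38  94 112 110 111]
165 [118 124 122 119 117 120 119 123 112 100  93  89  89  89  87  93  64  26  31  46 101 110  86  82  77  87  84  98 111 110 108 111 111 114  83  27  31  38 105 125 122 122]
172 [124 111 112 117 119 118 120 121 117 107  92  86  89  89  87  89  70  35  30  30  99 116  93  82  82  90  95 112 120 119 118 121 122 124  95  39  29  37  78 113 124 122]
180 [120  99 106 121 118 118 119 122 120 100  90  89  89  88  86  89  74  41  32  27  95 110  93  79  84  90  84 105 120 119 118 118 121 125 100  45  29  40  90 117 121 119]
188 [121 112 111 118 120 120 120 120 124 105  93  93  89
[... 542 characters left out ...]
  27  41  47  50  66  81  83  84  95 100 113 120 119 118 121 126 116  73  31  28  91 115 118 119]
212 [103 105 100 112 121 120 119 119 120 119  98  87  89  87  88  89  86 103 114 117 115 117  98  80  79  82  92  99 111 119 119 120 120 123 116  78  32  20 173 204 208 224]
216 [105 105  88 102 119 119 119 118 121 121 101  86  87  85  85  86  84 104 120 120 121 121 106  86  80  80  92  97 113 123 120 119 120 122 115  77  51  88 100  97  97  98]
220 [116 125 115 104 105 107 107 108 109 122 114  96  93  95  95  95  97  95  96  97  97  99  96  94  92  89  93  98 106 109 110 109 105 102  99 101 106 106 104 106 104 105]
[ 10   7   5  54 144] [  0.0265 211.4702] [np.float64(215.6), np.float64(217.0)]
```

Run:
```python
from h import *
np.set_printoptions(precision=4,suppress=True,linewidth=200)
T=np.load("w4T.npy")
for z in (.064,.058):
    u,v=atzT(T,(157,215),z),atzT(T,(210,216.3),z); print(z,u,v,np.linalg.norm(u-v),"mid",(u+v)/2,"ang",np.degrees(np.arctan2(*(u-v)[1::-1])))
R=lambda x,y:(60+(y-300)*200/267,60+x*.75)
# disc circle crop: x163-271,y403-510 ; flange z ~?
for z in (.02,.03,.04): print("disc",atzT(T,R(217,458),z))
# block top corners in full wrist view (400x267, scale 1.4)
F=lambda x,y,z:atzT(T,((y-300)*420/267,x*1.4),z)
c=[F(x,y,.124) for x,y in ((520,304),(565,326),(546,354),(503,332))]; print("block",sum(c)/4,[np.linalg.norm(c[i]-c[i-1]) for i in range(4)])
e=c[1]-c[0];e2=c[2]-c[3];print(np.degrees(np.arctan2(e[1],e[0])),np.degrees(np.arctan2(e2[1],e2[0])))
print("lens",F(672,463,.099))
# side s4: crop bore (480,176), scale 0.5
print("side bore",atz("side",(140+176*.5,190+480*.5),.099),"lens",atz("side",(140+169*.5,190+722*.5),.099))
print("side blocktop",[atz("side",(140+y*.5,190+x*.5),.124) for x,y in ((443,140),(513,140),(504,158),(446,155))])
g=lambda x,y,z:atz("top",(140+y/2.857,180+x/2.857),z)
print("top block",sum(g(x,y,.124) for x,y in ((104,52),(152,20),(202,92),(152,126)))/4, [g(x,y,.124) for x,y in ((104,52),(152,20),(202,92),(152,126))])
```

```text
0.064 [0.4943 0.0172 0.064 ] [0.4478 0.0451 0.064 ] 0.054203810111273724 mid [0.4711 0.0311 0.064 ] ang -31.003380818907775
0.058 [0.4943 0.0184 0.058 ] [0.447  0.0468 0.058 ] 0.055134930457095103 mid [0.4707 0.0326 0.058 ] ang -31.003380818907793
disc [0.4696 0.0313 0.02  ]
disc [0.4702 0.0291 0.03  ]
disc [0.4709 0.027  0.04  ]
block [ 0.3641 -0.3885  0.124 ] [np.float64(0.030959295739290262), np.float64(0.05975500466912517), np.float64(0.03249657913424512), np.float64(0.05970219694050371)]
-142.9200430042619 -144.41784195030624
lens [ 0.0694 -0.5402  0.099 ]
side bore [ 0.1928 -0.1051  0.099 ] lens [-0.0263 -0.1776  0.099 ]
side blocktop [array([ 0.2308, -0.1209,  0.124 ]), array([ 0.1666, -0.1382,  0.124 ]), array([ 0.1753, -0.1023,  0.124 ]), array([ 0.2269, -0.0937,  0.124 ])]
top block [ 0.5744 -0.0244  0.124 ] [array([0.589, 0.007, 0.124]), array([ 0.6092, -0.0247,  0.124 ]), array([ 0.5603, -0.0563,  0.124 ]), array([ 0.5391, -0.0235,  0.124 ])]
```

Run:
```python
from h import *
np.set_printoptions(precision=4,suppress=True,linewidth=200)
T=np.load("w4T.npy")
F=lambda x,y,z:atzT(T,((y-300)*420/267,(x-400)*1.4),z)
c=[F(x,y,.124) for x,y in ((520,304),(565,326),(546,354),(503,332))]; print("block",sum(c)/4,[np.linalg.norm(c[i]-c[i-1]) for i in range(4)])
print("lens",F(672,463,.099))
S=lambda x,y,z:atz("side",(140+y*.5,190+(x-400)*.5),z)
print("side bore",S(480,176,.099),"lens",S(722,169,.099))
ax=np.array([.471,.0305])
cb=np.array([.5744,-.022]);
for name,b in (("side",S(480,176,.099)[:2]),("wristm",np.array([.5644,-.004]))):
  for L in (S(722,169,.099)[:2],np.array([.3376,-.078])):
    aL=np.arctan2(*(L-ax)[::-1]);aB=np.arctan2(*(b-ax)[::-1]); print(name,np.degrees([aL,aB,(aL+aB)/2]),np.linalg.norm(L-ax),np.linalg.norm(b-ax))
```

```text
block [ 0.5756 -0.0213  0.124 ] [np.float64(0.03633173657924257), np.float64(0.05151214234507609), np.float64(0.038215379550035226), np.float64(0.05106999628077384)]
lens [ 0.3351 -0.077   0.099 ]
side bore [ 0.5638 -0.0036  0.099 ] lens [ 0.3394 -0.0778  0.099 ]
side [-140.5443  -20.1872  -80.3658] 0.17043471624634277 0.09891007522961094
side [-140.877   -20.1872  -80.5321] 0.17195292960574993 0.09891007522961094
wristm [-140.5443  -20.2732  -80.4088] 0.17043471624634277 0.09956811738704316
wristm [-140.877   -20.2732  -80.5751] 0.17195292960574993 0.09956811738704316
```

Run:
```python
from h import *
np.set_printoptions(precision=4,suppress=True,linewidth=220)
T=np.load("w4T.npy"); im=cv2.imread("pics/w4.png");g=cv2.cvtColor(im,cv2.COLOR_BGR2GRAY)
for c in (274,276,278): print(c,g[160:262:2,c])
for r in (174,178,184,190,200,220,240,250): print(r,g[r,262:294])
p=np.array([.4394,-.0209]);a=np.radians(2*np.degrees(np.arctan2(.8655,-.5009))); print(np.degrees(a)-360)
ex=np.array([np.cos(a),np.sin(a)]);mx=np.array([-np.sin(a),np.cos(a)])  # tool x, -tool y
for d,z in ((.028,.1617),(.036,.1957),(.036,.2577),(.013,.2617)):
    for s in (-.002,0,.002):
        q=p+mx*(d+s); 
        c,f=K("wrist"); v=np.linalg.inv(T)@np.array([q[0],q[1],z,1]); print(d,z,s,c["cy"]+f*v[1]/v[2],c["cx"]+f*v[0]/v[2])
```

```text
274 [ 89  89  91  89  90  94  60  46  47  49  49  48  49  48  45  72 105 107 107 109 106 109 109 107 109 108 108 109 109 107 109 110 109 109 108 108 109 110 110 109 110  80  25  19  13  13  13  24  14  14  13]
276 [ 92  94  95  89  88  91  55  46  46  48  46  46  46  46  47  72 104 110 111 110 111 111 110 111 111 110 112 111 110 110 110 110 110 109 111 111 111 111 110 111  99  64  19  12  18  19  19  15  17  18  17]
278 [ 93  96  93  90  90  89  58  48  45  46  50  49  50  48  49  72 104 110 111 110 112 110 110 113 111 112 109 110 110 111 111 111 110 111 109 111 110 111 112 113 112 107  23  13  20  19  18  15  18  21  17]
174 [205 135  94 105 105 107  89  54  37  45  46  45  46  47  46  46  48  43  50  82  96  93  95  97  97 100 104 100  97  96  94  97]
178 [207 163 134 113 100  91  59  37  42  44  47  49  49  48  48  49  46  46  45  59  87  95  95  91  95  98  97  95  94  90  93  95]
184 [186 200 228 227 232 187  48  41  44  49  48  49  49  47  46  46  50  48  45  40  92 104  97  95  92  92  93  92  97 102 101  98]
190 [164 191 219 230 194  87  43  60  69  70  71  70  72  72  72  71
[... 553 characters left out ...]
 67 69 70 68 63]
-119.88058074413237
0.028 0.1617 -0.002 174.41331670879515 275.9120565285936
0.028 0.1617 0 171.65300994685293 275.9128611441795
0.028 0.1617 0.002 168.8814663514999 275.913669035246
0.036 0.1957 -0.002 169.81152096386967 275.90165377343163
0.036 0.1957 0 166.59718031596506 275.90256305152883
0.036 0.1957 0.002 163.36764865392269 275.90347662688583
0.036 0.2577 -0.002 188.64432143998818 275.86217440439356
0.036 0.2577 0 184.26845915202773 275.86330111655224
0.036 0.2577 0.002 179.86402351056356 275.86443518587697
0.013 0.2617 -0.002 239.8221866670488 275.8459546148992
0.013 0.2617 0 235.66639921730288 275.84701488678525
0.013 0.2617 0.002 231.48382164941822 275.8480819936717
```

Run:
```python
from h import *
np.set_printoptions(precision=4,suppress=True,linewidth=240)
T=np.load("w4T.npy"); g=cv2.cvtColor(cv2.imread("pics/w4.png"),cv2.COLOR_BGR2GRAY)
for c in (203,204,215,216,217,227,229): print(c,"near",g[134:162,c],"far",g[203:228,c])
print(T[:3,3])
for r in (140,142,144,146,148,150,157,209,211,217,219,221): 
    p=atzT(T,(r,215.6),.064)-np.array([.4711,.0311,.064]); print(r,"along slot mm",1e3*(p[0]*.857-p[1]*.515))
```

```text
203 near [ 94  98  98 100  99  98  94 164 217 229 226 231 199  82  82 121 119 120 121 118 119 120 120 118 120 118 120 119] far [121 120 120 120 119 120 120 118 119 120 118 119 121 119 119 120 114 107 110 103 102  98 100  98 101]
204 near [ 95  98 101 101 102  99 111 195 227 227 228 221 172  33  85 121 121 119 121 120 121 121 122 121 120 120 122 122] far [120 119 118 118 119 118 119 119 118 119 121 120 119 119 118 121 115 107 108 105 102 100 100  99 100]
215 near [ 97  95  88 131 206 228 226 230 194 101 110  97  64  68 114 128 125 126 125 127 128 107  56  30  27  31  30  30] far [ 66  64  64  62  63  64  62  62  86 103 103 104 103 104 104  99  96  95  95  95  95  95 100  95  74]
216 near [ 97  94  84 150 212 227 226 230 192  92 111  98  60  67 112 125 124 122 125 123 127 107  56  27  28  27  31  31] far [ 26  25  21  27  26  27  25  29  84 114 121 119 120 120 120 116 104  96  96  95  98  99  90  73  65]
217 near [ 96  90  84 164 216 228 227 230 194  99 114  94  55  69 110 126 123 125 125 125 124 113  74  43  54  55  46  42] far [ 29  28  28  30  32  41  39  43  86 117 123 122 122 120 
[... 268 characters left out ...]
  66]
229 near [ 83  77  78  92 188 224 226 229 207 141 106 104  78  45  61  97 113 110 109 108 110 112 112 111 110 109 113 111] far [119 119 120 120 119 118 120 120 119 120 120 119 120 119 121 119 121 109 101 110 100  76  64  63  65]
[ 0.4948 -0.0528  0.4133]
140 along slot mm 43.57424304808359
142 along slot mm 41.65197794683316
144 along slot mm 39.72417561376604
146 along slot mm 37.790812088742406
148 along slot mm 35.85186327318553
150 along slot mm 33.90730492908061
157 along slot mm 27.056822444039714
209 along slot mm -26.100868207834026
211 along slot mm -28.22893254727966
217 along slot mm -34.65194672809506
219 along slot mm -36.80599035257668
221 along slot mm -38.96660313149192
```

Request:
carry_out([
  [[-3,-0.2,0],1],
  [[-6,-0.4,0],1],
  [[-6,-0.4,3],1],
  [[-6,-0.4,6],1],
  [[-6,-0.4,8.5],1],
  [[-6,-0.4,8.5],1],
  [[-6,-0.4,8.5],1],
  [[-6,-0.4,8.5],1],
])

```text
t: 7.72
eef_pos: [0.4739, 0.03, 0.204]
tool_rot: [0.004, -0.494, 0.87, -0.0]
contact_force: [0.1, 0.0, -0.7]
gripper_width: 0.127
```

```bash
cat > chk.py <<'E'
from h import *
import sys
np.set_printoptions(precision=4,suppress=True)
o=readout.get_obs(); p=np.array(o["eef_pos"]); w,x,y,z=o["tool_rot"]; a=2*np.arctan2(y,x)
tg=np.array([.4732,.0299]); ex=np.array([np.cos(a),np.sin(a)]); ey=np.array([np.sin(a),-np.cos(a)])
print(o["t"],p,"yaw",np.degrees(a)%360-360,"tilt",np.array([w,z]),"to go x,y mm",1e3*(tg-p[:2])@ex,1e3*(tg-p[:2])@ey,"F",o["contact_force"],"M",o["torque"])
E
python3 chk.py
```

```text
7.725 [0.4739 0.03   0.204 ] yaw -120.81987458313844 tilt [ 0.0035 -0.0003] to go x,y mm 0.3941419489670334 0.5316699570808148 F [ 0.1112  0.0145 -0.7157] M [-0.0157 -0.031   0.0151]
```

Request:
carry_out([
  [[0.05,0.05,0.5],0],
  [[0.05,0.05,1.0],0],
  [[0.05,0.05,1.4],0],
  [[0.05,0.05,1.8],0],
  [[0.05,0.05,2.2],0],
  [[0.05,0.05,2.2],0],
  [[0.05,0.05,2.2],0],
])

```text
t: 8.6
eef_pos: [0.473, 0.0296, 0.1818]
tool_rot: [0.003, -0.494, 0.87, -0.0]
contact_force: [-0.8, -1.0, -2.2]
gripper_width: 0.132
```

```bash
python3 chk.py
```

```text
8.6 [0.473  0.0296 0.1818] yaw -120.83242515280358 tilt [ 0.0032 -0.0003] to go x,y mm -0.3348274591052464 -0.013548436721957671 F [-0.849  -1.0467 -2.1914] M [-0.416   0.3188 -0.0398]
```

Request:
carry_out([
  [[0,0,0.5],0],
  [[0,0,1.0],0],
  [[0,0,1.5],0],
  [[0,0,1.9],0],
  [[0,0,2.0],0],
  [[0,0,2.0],0],
])

```text
t: 9.35
eef_pos: [0.473, 0.0296, 0.1617]
tool_rot: [0.003, -0.494, 0.87, -0.0]
contact_force: [-1.6, -1.3, -1.6]
gripper_width: 0.131
```

```bash
python3 chk.py
```

```text
9.35 [0.473  0.0296 0.1617] yaw -120.83574632922225 tilt [ 0.003  -0.0003] to go x,y mm -0.32038929745322553 0.00586488180624936 F [-1.6271 -1.3069 -1.6192] M [-0.3552  0.2491 -0.0179]
```

Inserted freely. I'll press on gently to the floor.

Request:
carry_out([
  [[0,0,0.1],0],
  [[0,0,0.2],0],
  [[0,0,0.25],0],
  [[0,0,0.25],0],
  [[0,0,0.25],0],
])

```text
t: 9.98
eef_pos: [0.4735, 0.0296, 0.16]
tool_rot: [0.003, -0.494, 0.87, -0.0]
contact_force: [-3.9, -1.8, 9.6]
gripper_width: 0.131
```

```bash
python3 chk.py
```

```text
9.975 [0.4735 0.0296 0.16  ] yaw -120.84519555757183 tilt [ 0.0034 -0.    ] to go x,y mm -0.15210825384122892 0.3932882397535001 F [-3.8675 -1.7978  9.6433] M [-0.4837  1.0755 -0.0096]
```

Home (TCP z 0.160 as predicted, contact force 10 N). Now I turn it CCW about the swivel axis.

Request:
carry_out([
  [[-0.02,0,0.1],-5],
  [[-0.04,0.01,0.1],-10],
  [[-0.06,0.02,0.1],-15],
  [[-0.09,0.03,0.1],-20],
  [[-0.11,0.04,0.1],-25],
  [[-0.13,0.05,0.1],-30],
  [[-0.15,0.06,0.1],-35],
  [[-0.17,0.07,0.1],-40],
  [[-0.17,0.07,0.1],-40],
  [[-0.17,0.07,0.1],-40],
])

```text
t: 11.22
eef_pos: [0.4738, 0.0313, 0.1599]
tool_rot: [-0.004, 0.761, -0.649, 0.001]
contact_force: [-4.7, -2.0, 13.5]
gripper_width: 0.128
```

```bash
python3 chk.py
python3 - <<'E'
from h import *
T=np.array(get_calibration("wrist")["world_from_camera"]);np.save("w5T.npy",T)
snap("wrist","w5");snap("side","s5")
w=cv2.imread("pics/w5.png");s=cv2.imread("pics/s5.png")
r=lambda i,d:cv2.resize(i,d,interpolation=cv2.INTER_CUBIC)
cv2.imwrite("pics/comp5.png",np.vstack([np.hstack([r(w,(400,300)),r(s,(400,300))]),np.hstack([r(w[130:280,180:380],(400,300)),r(s[140:290,190:390],(400,300))])]))
E
```

```text
11.225 [0.4738 0.0313 0.1599] yaw -80.88216014587863 tilt [-0.0036  0.0006] to go x,y mm 1.248902409832354 0.8295408188520634 F [-4.7194 -2.0478 13.5147] M [-0.4706  1.449  -0.0655]
```

View pics/comp5.png

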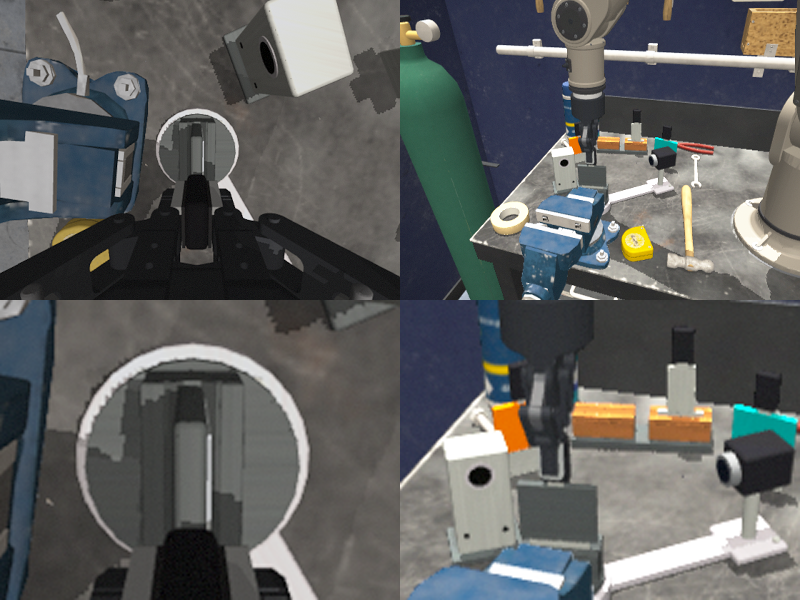

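Side view: the mirror stands in the holder with its back to the side camera, and the scraper is still in the rack. Wrist view: the bright pane is on the right (camera) side, and the bore is at about (80,374). I'll measure the lip direction and bore more finely.

Run:
```python
from h import *
np.set_printoptions(precision=4,suppress=True,linewidth=240)
T=np.load("w5T.npy"); im=cv2.imread("pics/w5.png"); g=cv2.cvtColor(im,cv2.COLOR_BGR2GRAY).astype(float)
for r in (176,190,205,220,230): print(r,g[r,244:306].astype(int))
m=(g[50:115,345:405]<40).astype(np.uint8); n,L,s,c=cv2.connectedComponentsWithStats(m)
for i in range(1,n):
    if s[i,4]>60:
        cc=c[i]+[345,50]; print("dark",s[i],cc,atzT(T,(cc[1],cc[0]),.099))
```

```text
176 [ 63  64  62  64  64  52  79 103 106 104 102 104 104 106 107 108 111 104  76  63  58  48  47  49  41  29  34  39  37  40  39  41  35  40  41  40  45  49  65  70  70  71  69  67  89  92  85 100 106 105 103 103 105 108 107 106 109  98 102
 110 106 108]
190 [ 64  65  64  63  64  65  59  61  63  62  61  60  63  65  64  63  63  62  59  58  53  48  46  36  31  37  50  53  52  47  42  50  52  53  55  54  50  42  36  92  94  68  69  74  92  87  90 102 104 103 103 102 106 108 107 107 105  90  96
 107 105 107]
205 [ 66  65  65  65  67  67  62  56  63  64  63  63  63  66  63  64  64  63  50  55  53  52  42  67  83  92 102 103 103 105 104 106 106 105 108 109 106  99  84 122 185 155  62  74  94  89  94 106 105 105 105 104 108 108 106 109 103  90 101
 111 112 110]
220 [ 72  75  74  74  73  76  62  59  64  63  63  62  65  64  65  64  64  60  56  56  55  52  41  64  82  90 100 102 105 106 107 107 108 109 108 110 103  97  82 147 192 155  56  76  95  89  97 107 106 108 106 105 109 109 108 108 101 101 106
 105 106 104]
230 [ 75  74  76  75  76  69  54  55  63  64  66  63  65  64  65  67  64  63  56  56  54  48  43  62  79  91 100 103 104 105 108 107 106 108 108 109 105  96  76 163 198 152  42  54  58  58  61  65  64  63  62  64  65  81  90  91  79  94 109
 106 107 108]
dark [ 19   9  20  45 531] [373.5537  80.6121] [ 0.564  -0.0032  0.099 ]
```

```bash
python3 - <<'E'
from h import *
T=np.load("w5T.npy")
D=lambda a,b,z:np.degrees(np.arctan2(*(atzT(T,a,z)-atzT(T,b,z))[1::-1]))
print("lip inner",D((176,290.7),(220,290.2),.064),"outer",D((176,300.6),(220,299.7),.064))
g=cv2.cvtColor(cv2.imread("pics/w5.png"),cv2.COLOR_BGR2GRAY).astype(float)
def edge(r0,r1,c0,c1,z,sgn):
    rs=np.arange(r0,r1);d=np.clip(sgn*np.diff(cv2.GaussianBlur(g,(1,5),0)[r0:r1,c0:c1],axis=1),0,None)**2
    xs=(d*(np.arange(c0,c1-1)+.5)).sum(1)/d.sum(1); k=np.polyfit(rs,xs,1); res=np.std(xs-np.polyval(k,rs))
    print(c0,k[0],res,D((r0,np.polyval(k,r0)),(r1,np.polyval(k,r1)),z))
edge(174,226,288,293,.064,1); edge(176,222,297,303,.064,-1); edge(200,232,265,272,.13,1); edge(200,232,279,284,.13,-1)
W4=np.load("w4T.npy")
E
python3 chk.py
```

```text
lip inner 9.0981034838289 outer 8.99167256630826
288 -0.014064525876662449 0.07943926476544247 8.944276425825645
297 -0.01850799404104955 0.24066778386992216 9.107221611015845
265 0.008569425641372197 0.04610155255443796 9.247367887417546
279 0.0074954813355832236 0.052364095244289366 9.764183145769026
11.325 [0.4738 0.0313 0.16  ] yaw -80.87978729403545 tilt [-0.0036  0.0007] to go x,y mm 1.2820295819785759 0.8543193288265697 F [-5.4532 -1.1689 14.3879] M [-0.4249  1.4461 -0.0637]
```

Swivel lips are at 9.0° and the mirror at 9.1–9.5°; the target is about 9.6°. I'll add a small 0.5° and hold.

Request:
carry_out([
  [[0,0,0.1],-0.5],
  [[0,0,0.1],-0.5],
  [[0,0,0.1],-0.5],
  [[0,0,0.1],-0.5],
  [[0,0,0.1],-0.5],
])

```text
t: 11.95
eef_pos: [0.4739, 0.0312, 0.1599]
tool_rot: [-0.004, 0.764, -0.646, 0.0]
contact_force: [-5.9, -1.6, 14.4]
gripper_width: 0.132
```

```bash
python3 chk.py
python3 - <<'E'
from h import *
o=readout.get_obs(); print(o["joint_vel"],o["gripper_width"])
T=np.array(get_calibration("wrist")["world_from_camera"]); snap("wrist","w6")
D=lambda a,b,z:np.degrees(np.arctan2(*(atzT(T,a,z)-atzT(T,b,z))[1::-1]))
g=cv2.cvtColor(cv2.imread("pics/w6.png"),cv2.COLOR_BGR2GRAY).astype(float)
def edge(r0,r1,c0,c1,z,sgn):
    rs=np.arange(r0,r1);d=np.clip(sgn*np.diff(cv2.GaussianBlur(g,(1,5),0)[r0:r1,c0:c1],axis=1),0,None)**2
    xs=(d*(np.arange(c0,c1-1)+.5)).sum(1)/d.sum(1); k=np.polyfit(rs,xs,1)
    print(c0,D((r0,np.polyval(k,r0)),(r1,np.polyval(k,r1)),z))
edge(174,226,288,293,.064,1); edge(176,222,297,303,.064,-1); edge(200,232,265,272,.13,1); edge(200,232,279,284,.13,-1)
E
```

```text
11.95 [0.4739 0.0312 0.1599] yaw -80.42022928656263 tilt [-0.0038  0.0001] to go x,y mm 1.1226564473924185 0.8851379201569121 F [-5.9461 -1.5714 14.4407] M [-0.4446  1.5412 -0.0444]
[-0.00194194 -0.00073463 -0.00169938 -0.00046113 -0.00199323 -0.00071537
 -0.00101925] 0.13182285560592694
288 9.321015125754304
297 9.350495230413806
265 9.577335399771325
279 10.03184234201515
```

```bash
python3 -c "
from h import *
print(bot.hand_in())"
```

```text
the job is handed in; nothing more can be done
None
```

The mirror is fully home in the swivel slot, turned about 40° against the spring, and was handed in at about 12 s still gripped at 70 N and held steady. No verdict was reported.

- **Right tool:** I took the wide-bladed mirror by its handle and left the scraper, the orange and the turquoise look-alikes alone. The last side picture shows the scraper still in the rack.
- **Tongue home:** the tool stopped at 0.160 m, the height worked out for fully home, with about 14 N of downward push.
- **Face:** the bright pane is on the camera's side. The side camera, on the other side, sees the plain back.
- **Angle:** I aimed for the mirror's width to point along 9.6° in the world frame, from the measured lens, axis and bore. At the end:
  - the gripper yaw corresponds to 9.6°;
  - the mirror's edges in the wrist picture gave 9.6° and 10.0°;
  - the holder's lips gave 9.3°, a lag of the size the slot play allows.

**Disagreements:** an early wrist measurement, taken while the arm was still moving, put the slot about 10 mm from the top camera's. I re-measured standing still, which brought it to about 4 mm, and used that. The bore and lens positions agreed between views to within about 5 mm. I did not check the mirror image from the inspection camera itself; the aim rests on geometry.

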